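Feed the brass bar under the bar cropper's guard with the push stick

TASK

Using the wooden push stick, push the brass bar that lies on the bar cropper's feed bed under the guard until it is up against the back stop, keeping the gripper itself off the bar. Then draw the stick back out and lay it on the bench, clear of the cropper, and leave the hammer where it lies.

Things in the scene. Friction and masses are not known exactly. Their poses are not given: they have to be found in the camera images.
- cropper: Bench bar cropper, fixed. Origin: at bench height under the middle of the grey guard; x = feed direction, infeed end to back stop. Steel bed 104 mm wide, top 12 mm above the bench, x -230 to +115 mm. Fences 56 mm apart, 14 mm high above the bed, x -140 to +105. Guard: x -25 to +25, top 64 mm above the bench. Back stop face at x +90, 24 mm high. Lever parked along y = -63 mm, up to 60 mm high.
- guard_mouth (a point): Centre of the guard's opening on its infeed face: 25 mm before the cropper's origin (x = -25 mm) and 26 mm above the bench; axes as the cropper's. The opening is 56 mm wide and 28 mm high above the bed.
- bar: The workpiece: brass flat bar 90 x 44 x 12 mm (long axis x), about 0.4 kg, lying loose on the cropper's bed between the fences in front of the guard, its length along the feed. Origin: centre of its underside. Against the stop its origin is at the cropper's x = +45 mm and its tail at x = 0. The shorter offcut on the bench is not part of the job.
- push_stick: Dark wooden push stick, 80 g, on the bench, handle up. Flat lath 150 x 26 x 14 mm (long axis x), nose at x = +75 mm. On it stands a handle block 40 mm long (x -45 to -5 mm), 18 mm thick in y, from 14 to 64 mm above the underside: grip it across the 18 mm. Origin: centre of the lath's underside. The lath fits under the guard, the handle does not; the nose is 100 mm ahead of the handle's middle.
- stick_nose (a point): Centre of the push stick's nose face, 75 mm ahead of the stick's origin and 7 mm above its underside; axes as the stick's.
- hammer: Bystander: a hammer about 200 mm long lying on the bench, long axis x, on the robot's side of the cropper. The push stick and the hammer lie one to the left and one to the right, either way round.
Mind the look-alikes: they are no part of the job. What is shaped like the bar but red is not meant.

How it is judged:
By the outcome, as a careful person would: the job done as asked, in the order asked, and still so for the second after the job is handed in, with the robot touching nothing.
It also fails if it takes over 46 s, if anything falls off the work surface, if the arm or the gripper's body presses on something with over 40 N, if the wrist force passes 120 N, or if a joint passes its speed limit or range.

ROBOT

A 6-joint arm with a two-finger parallel gripper is mounted at the origin on the work surface. World frame = base frame: x ahead of the robot, y to its left, z up, the work surface at z = 0. Lengths are in m, angles in rad, forces in N, time in s.
With the tool pointing down it reaches from about 0.375 to 0.925 m from the base axis. Payload 5.7 kg.
Tool frame: the origin (TCP) lies midway between the tips of the shut fingers; the grasp point (between the pads) lies 19 mm behind it; z points along the fingers, x is the direction in which the jaws open and shut, and the axes are right-handed (so a half turn about z gives the same grasp; the last joint's range is limited). The gripper opens to 88 mm and grips with 3 to 60 N. Pads are 20 mm wide; open, the fingers measure 115 mm over their backs; the gripper's body (75 mm by 178 mm) begins 61 mm behind the grasp point.
Start: joints at [1.214, 0.359, 1.51, -0, 1.272, -0.115], TCP at [0.144, 0.583, 0.223] pointing down, gripper open.
Joint ranges: [-2.97, 2.97], [-1.01, 2.36], [0.21, 2.38], [-0.96, 4.11], [0.2, 2.71], [-2.98, 2.98]. Speed limits (rad/s): [2.39, 2.39, 3.14, 3.14, 3.14, 3.14].

INTERFACE

Orientations are given as a unit quaternion [x, y, z, w].
In Python, from bench import move_ptp, servo_line, goto_joints, move_gripper, sleep, inverse_kinematics, capture, PlanningError, close_job, spot_in, silhouettes, current_clock, current_joint_pos, current_qvel, current_joint_torque, current_position, current_orientation, current_force, current_torque, current_finger_gap gives the robot as it stands. Calls block until the motion is done:
- move_ptp(position, orientation): joint-space move of the TCP to a pose.
- servo_line(position, orientation=None, rate=0.15, contact_N=None): straight line of the TCP; orientation=None keeps the orientation; rate is the mean speed in m/s. With contact_N (N) it stops when the force on the tool has changed by that much, and returns True; else False.
- goto_joints(angles): joint-space move.
- move_gripper(opening): finger opening in m; the grip force is fixed at half the most; returns when the fingers have stopped.
- sleep(seconds).
- inverse_kinematics(position, orientation): joint angles nearest the present ones, or None.
- capture(name): name is "scene" or "top" or "wrist"; returns a dict with "image" (400x640x3 uint8, blue, green, red), "range_z" (400x640 float32, m along the optical axis (not along the pixel's ray), 0 where there is no reading), "intrinsics" (3x3 intrinsics, pixels), "R" (3x3) and "t" (3): a world point X has camera coordinates R X + t. Camera axes: x right, y down, z forward; pixel columns grow to the right and rows downward; lengths in m; the calibration is good to about 2 mm. A picture is of the moment at which its call begins.
A pose or a line that the arm cannot do raises PlanningError and nothing moves.
- close_job(): hands the job in, once; it reports no verdict.
Trained networks look in the newest picture that a camera, given by its name, has taken for a name from the list of things; names that differ only in an ending like _2 or _b are one class to them, and where a whole thing is asked for, a point or a joint stands for the part that bears it (a point fixed in the world has none). Each returns a list of dicts, best first, with "conf" (0 to 1); they miss things now and then, are a little off and sometimes report something else, mostly with a low value. They report only what shows in the picture. A call takes as long as a camera call. They do not tell look-alikes from the thing itself.
- spot_in(camera, query): "xy" ([column, row] in pixels, amid what is visible of it).
- silhouettes(camera, query): "region" (400x640 bool, what is visible of it) and "xy" ([column, row] in pixels, amid what is visible of it).
Readings, each from a call of its own:
- current_clock(): time.
- current_joint_pos(): joint angles.
- current_qvel(): joint speeds.
- current_joint_torque(): joint torques, N m.
- current_position(): TCP position.
- current_orientation(): TCP orientation.
- current_force(): force on the tool from outside, world axes, zero at the start.
- current_torque(): the same for the moment, N m.
- current_finger_gap(): finger opening in m.
Only numpy, scipy, OpenCV 4.12 (cv2) and the standard library are available. Lean on these libraries where they do the work, as an engineer would, in place of code of your own. Each camera call takes 0.05 s, during which the arm holds its last target. There are 200 camera calls.

## Working session

There is one attempt and no reset: what is moved stays moved. The work goes in short steps, each a Python script; the robot and the scene stay as the last script left them, time stands still between calls to the robot, and variables do not carry over. Pictures are saved under pics/ and viewed, about 8 in all and at most 12, crops included, and the job is handed in when it is done.

```bash
mkdir -p pics; ls
cat > h.py <<'E'
import numpy as np, cv2
from bench import *
def cloud(c):
    K=c["intrinsics"];z=c["range_z"];v,u=np.mgrid[:400,:640]
    P=np.stack([(u-K[0,2])/K[0,0]*z,(v-K[1,2])/K[1,1]*z,z],-1)
    W=(P-c["t"])@c["R"]; W[z<=0]=np.nan
    return W
E
python3 - <<'E'
from h import *
c=capture("top");cv2.imwrite("pics/top.png",c["image"]);W=cloud(c);np.save("W.npy",W)
for q in ["cropper","bar","push_stick","hammer","guard_mouth","stick_nose"]:
    for d in silhouettes("top",q)[:4]:
        P=W[d["region"]];P=P[~np.isnan(P[:,0])]
        print(q,round(d["conf"],2),np.round(d["xy"]),d["region"].sum(),np.round(np.median(P,0),3),np.round(P.min(0),3),np.round(P.max(0),3))
print(current_clock())
E
```

```text
pics
cropper 0.98 [297. 197.] 6249 [0.62  0.04  0.015] [ 0.552 -0.174 -0.003] [0.711 0.252 0.068]
bar 0.82 [292. 137.] 706 [0.777 0.058 0.012] [ 0.733  0.013 -0.004] [0.828 0.104 0.018]
bar 0.82 [447. 236.] 717 [ 0.532 -0.318  0.012] [ 0.484 -0.352  0.001] [ 0.578 -0.284  0.018]
bar 0.71 [319. 201.] 691 [ 0.609 -0.021  0.024] [ 0.585 -0.066  0.01 ] [0.637 0.023 0.031]
push_stick 0.6 [379. 272.] 687 [ 0.445 -0.159  0.015] [ 0.43  -0.236 -0.001] [ 0.459 -0.089  0.069]
hammer 0.75 [226. 273.] 1291 [0.441 0.206 0.024] [ 0.392  0.068 -0.004] [0.484 0.275 0.031]
guard_mouth 0.79 [294. 198.] 6251 [0.62  0.04  0.015] [ 0.55  -0.174 -0.004] [0.713 0.255 0.068]
guard_mouth 0.28 [382. 273.] 699 [ 0.445 -0.164  0.015] [ 0.43  -0.237 -0.003] [ 0.459 -0.089  0.069]
stick_nose 0.74 [385. 272.] 733 [ 0.445 -0.164  0.015] [ 0.43  -0.243 -0.004] [ 0.459 -0.088  0.069]
0.35
```

View pics/top.png

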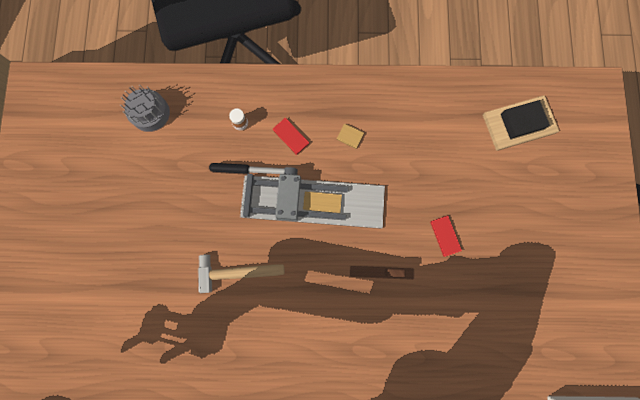

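The top view shows the brass bar at (319,201) on the bed in front of the guard at (288,197). The red look-alikes are at (292,137) and (447,236), and the offcut is at (350,135). The stick is at (381,272), with its handle seemingly at the right end, and the hammer is at (240,272). Only (319,201) is brass, full length and on the bed. Next I'll fit the poses and confirm with an enlarged crop.

```bash
cat >> h.py <<'E'
def rect(P):
    (c,s,a)=cv2.minAreaRect((P[:,:2]*1000).astype(np.float32))
    if s[0]<s[1]: s=s[::-1];a+=90
    a=(a%180)
    return np.round(c,1),np.round(s,1),round(a,2)
def sel(W,lo,hi):
    return W[np.all((W>lo)&(W<hi),-1)]
E
python3 - <<'E'
from h import *
W=np.load("W.npy")
print("guardtop",rect(sel(W,[.54,-.2,.058],[.69,.3,.07])), np.round(np.median(sel(W,[.54,-.2,.058],[.66,.3,.07]),0),4))
print("bar",rect(sel(W,[.575,-.075,.0205],[.645,.03,.0255])))
b=sel(W,[.54,-.2,.008],[.69,-.08,.016]);print("bed infeed",rect(b))
print("handle",rect(sel(W,[.42,-.25,.05],[.47,-.08,.075])))
print("lath",rect(sel(W,[.42,-.25,.009],[.47,-.08,.075])))
print("hammer",rect(sel(W,[.38,.05,.009],[.5,.3,.075])))
im=cv2.imread("pics/top.png")[150:300,190:430];cv2.imwrite("pics/crop.png",cv2.resize(im,None,fx=3.3,fy=3.3,interpolation=cv2.INTER_CUBIC))
# wrist view over cropper infeed/bar
from scipy.spatial.transform import Rotation as R
q0=current_orientation();print(q0,R.from_quat(q0).as_matrix().round(2).tolist())
c=capture("wrist");print("cam",(-c["R"].T@c["t"]).round(3),c["R"].round(2).tolist())
E
```

```text
guardtop (array([623.5,  59.1]), array([116.3,  49.8]), 176.39) [0.6122 0.0595 0.0607]
bar (array([609.9, -22.1]), array([103.6,  68.7]), 90.62)
bed infeed (array([ 605.3, -124.3]), array([104.9,  91.6]), 176.39)
handle (array([ 444.2, -188.7]), array([40.3, 15.6]), 90.64)
lath (array([ 444.7, -163.1]), array([148.8,  26. ]), 88.28)
hammer (array([445.3, 167.4]), array([199. ,  87.8]), 95.32)
[ 7.87230746e-01  6.16658502e-01 -1.75348480e-04  1.19048735e-04] [[0.24, 0.97, -0.0], [0.97, -0.24, -0.0], [-0.0, -0.0, -1.0]]
cam [0.075 0.6   0.384] [[0.24, 0.97, -0.0], [0.94, -0.23, 0.26], [0.25, -0.06, -0.97]]
```

View pics/crop.png

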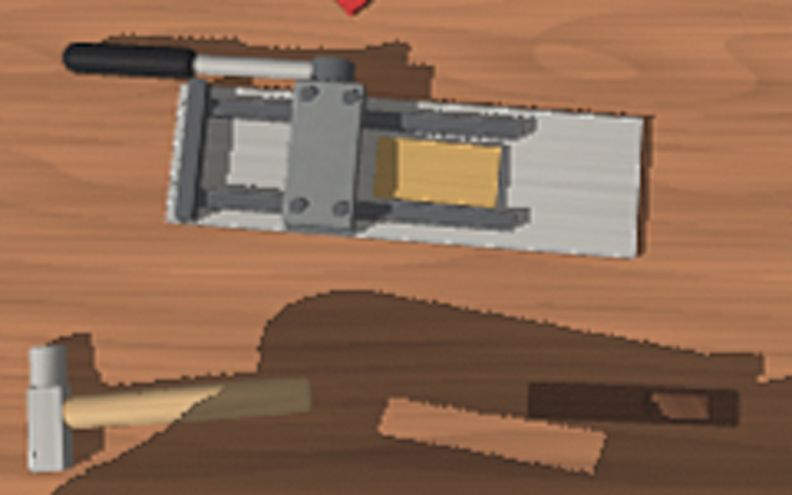

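The crop confirms it: the brass bar lies between the fences before the guard, and the handle is toward the stick's right end, so the nose points +y, the feed direction. All the fits match the given sizes. The cropper yaw is 86.4° with its origin near (0.617, 0.059), and the stick yaw is 88.3°. Next I'll hover over the stick, re-measure up close, and grasp.

```bash
cat >> h.py <<'E'
from scipy.spatial.transform import Rotation as Ro
F=np.deg2rad(86.39); C=np.array([.617,.0593])
f=np.array([np.cos(F),np.sin(F)]); n=np.array([-f[1],f[0]])
def ori(yaw):  # stick heading -> tool; jaws across the stick
    x=np.array([np.sin(yaw),-np.cos(yaw),0]);z=np.array([0,0,-1.]);y=np.cross(z,x)
    return Ro.from_matrix(np.c_[x,y,z]).as_quat()
def crop(s,z,lat=0): return np.r_[C+s*f+lat*n,z]
E
python3 - <<'E'
from h import *
q=ori(np.deg2rad(88.3)); hp=np.array([.444,-.1885])
for p in ([*hp,.12],[*hp,.029]): print(inverse_kinematics(p,q))
for s in (-250,-100): print(inverse_kinematics(crop(s/1000,.043),ori(F)))
move_ptp([*hp,.16],q)
c=capture("wrist");cv2.imwrite("pics/w1.png",c["image"]);W=cloud(c)
print("handle",rect(sel(W,[.42,-.25,.05],[.47,-.08,.075])))
print("lath",rect(sel(W,[.42,-.28,.009],[.47,-.06,.075])))
P=sel(W,[.42,-.25,.05],[.47,-.08,.075]);print(np.round(np.median(P,0),4))
print(current_clock(),current_position())
E
```

```text
[-5.44819570e-01  3.19818159e-01  1.87801038e+00 -4.44089210e-16
  9.43764118e-01 -5.15148973e-01]
[-5.44819570e-01  4.71042501e-01  1.95422826e+00 -4.44089210e-16
  7.16321895e-01 -5.15148973e-01]
[-4.15856982e-01  5.97877151e-01  1.60692567e+00 -4.44089210e-16
  9.36789835e-01 -3.52850596e-01]
[-1.79035106e-01  5.77881380e-01  1.65124406e+00 -4.44089210e-16
  9.12467211e-01 -1.16028720e-01]
handle (array([ 444.3, -189. ]), array([38.7, 17.5]), 89.01)
lath (array([ 445.1, -164.7]), array([148.4,  26. ]), 88.34)
[ 0.4445 -0.1875  0.0629]
3.3667 [ 0.44432375 -0.18799092  0.1600458 ]
```

View pics/w1.png

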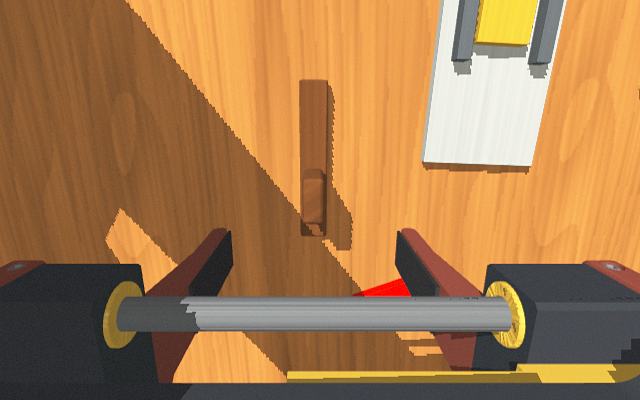

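The wrist view shows the stick upright at (313,155) with its handle at (313,195) between the jaws and its nose pointing up (+y). The bar's tail is at (502,43). Both fits agree to about 1 mm, so I'll grasp and bring the stick to the infeed.

Run:
```python
from h import *
q=ori(np.deg2rad(88.3)); hp=np.array([.4443,-.189])
servo_line([*hp,.029],q,rate=.12)
move_gripper(0); print("gap",current_finger_gap(),current_position())
servo_line([*hp,.10],rate=.12)
servo_line(crop(-.255,.10),ori(F),rate=.15)
servo_line(crop(-.255,.043),rate=.1)
c=capture("wrist");cv2.imwrite("pics/w2.png",c["image"]);W=cloud(c)
def loc(P): D=P[...,:2]-C; return np.stack([D@f,D@n,P[...,2]],-1)
L=loc(W)
for nm,lo,hi in (("lath",[-.23,-.03,.02],[-.14,.03,.034]),("bar",[-.135,-.0235,.021],[-.03,.0235,.0245]),("fences",[-.13,-.045,.0245],[-.04,.045,.03])):
    P=sel(L,lo,hi);print(nm,len(P),rect(P),P.min(0).round(4),P.max(0).round(4),np.median(P,0).round(4))
print(current_clock(),current_force(),current_position())
```

```text
gap 0.01792193032259321 [ 0.44420823 -0.18895     0.02892865]
lath 6909 (array([-1.85e+02,  1.00e-01]), array([89.9, 59.9]), 179.89) [-0.23   -0.0299  0.0206] [-0.14    0.03    0.0301] [-0.1896 -0.0005  0.0276]Traceback (most recent call last):
  File "<stdin>", line 12, in <module>
    return umr_minimum(a, axis, None, out, keepdims, initial, where)
ValueError: zero-size array to reduction operation minimum which has no identity
```

View pics/w2.png

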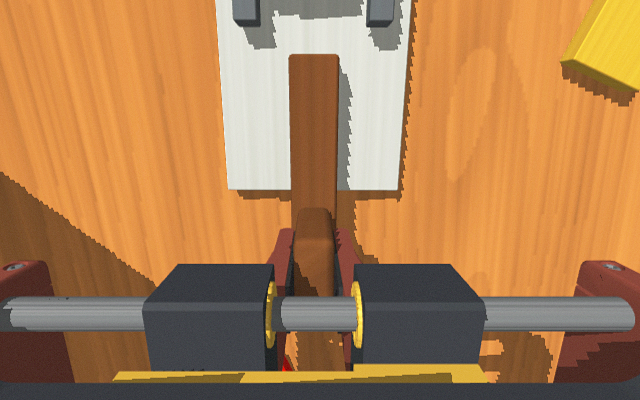

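The wrist view shows the stick centred on the bed: lath at columns 290–338, fence inner edges at about 260 and 367. The bar's tail is just out of view above. The grip gap is 17.9 mm, as expected. Now I'll push, watching the force.

Run:
```python
from h import *
print(current_clock(),np.round(current_force(),2))
r=servo_line(crop(-.115,.043),ori(F),rate=.06,contact_N=15); print(r,np.round(current_position(),4),np.round(current_force(),2))
s=lambda:(np.array(current_position())[:2]-C)@f
if not r:
    r=servo_line(crop(-.088,.043),rate=.025,contact_N=8); print(r,np.round(current_position(),4),np.round(current_force(),2))
print("nose s",s()+.1,current_clock(),"gap",current_finger_gap())
for nm in("top","scene"):
    c=capture(nm); cv2.imwrite(f"pics/{nm}2.png",c["image"])
    if nm=="top": cv2.imwrite("pics/top2c.png",cv2.resize(c["image"][150:250,200:420],None,fx=3.5,fy=3.5,interpolation=cv2.INTER_CUBIC))
```

```text
8.3833 [ 0.33  0.37 -1.  ]
False [ 0.6097 -0.0555  0.043 ] [-0.27 -0.38 -0.79]
True [ 0.6107 -0.0395  0.0429] [-0.14 -1.79 -0.24]
nose s 0.0010132410182659146 11.5667 gap 0.018040928337352945
```

View pics/top2c.png

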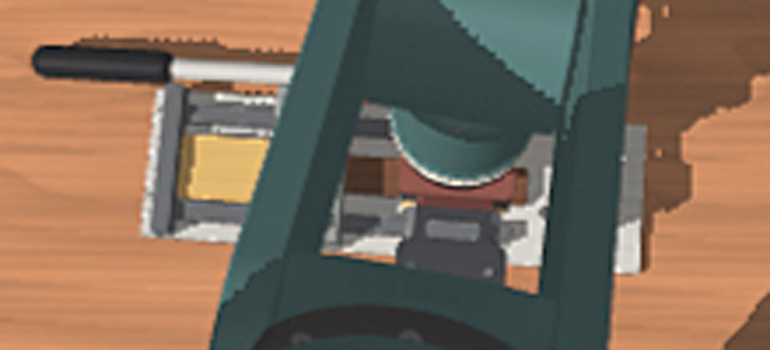

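The bar (pixel ~225,168 in the crop) is past the guard and against the stop plate. The force rose with the nose at s = +1 mm, and the expected tail position is 0. I'll give it one gentle seating push, then draw back out and lay the stick where it originally was.

Run:
```python
from h import *
s=lambda:(np.array(current_position())[:2]-C)@f+.1
r=servo_line(crop(-.094,.043),rate=.015,contact_N=8); print(r,s(),np.round(current_force(),2))
servo_line(crop(-.26,.043),rate=.12)
servo_line(crop(-.26,.10),rate=.12)
q=ori(np.deg2rad(88.3)); hp=np.array([.4443,-.189])
servo_line([*hp,.10],q,rate=.15)
print(servo_line([*hp,.0292],rate=.06,contact_N=6),current_position())
move_gripper(.06); servo_line([*hp,.18],rate=.15)
goto_joints([-1.2,.2,1.5,0,1.272,-.115])
c=capture("top");W=cloud(c);print(current_clock(),current_force())
D=W[...,:2]-C;L=np.stack([D@f,D@n,W[...,2]],-1)
for nm,lo,hi in (("bar",[.027,-.0235,.021],[.12,.0235,.0255]),("stop",[.08,-.022,.030],[.12,.022,.042])):
    P=sel(L,lo,hi);print(nm,len(P),P.min(0).round(4) if len(P) else 0,P.max(0).round(4) if len(P) else 0)
print("lath",rect(sel(W,[.42,-.28,.009],[.47,-.06,.075])),np.nanmax(sel(W,[.42,-.28,.009],[.47,-.06,.075])[:,2]))
print("hammer",rect(sel(W,[.38,.05,.009],[.5,.3,.075])))
cv2.imwrite("pics/top3c.png",cv2.resize(c["image"][150:300,190:430],None,fx=3.3,fy=3.3,interpolation=cv2.INTER_CUBIC))
```

```text
True 0.001048131941566166 [ 0.68 -1.07 -0.6 ]
False [ 0.4446177  -0.1891815   0.02950766]
20.075 [ 0.90273299  1.36000981 -0.15600246]
bar 320 [ 0.0291 -0.0196  0.021 ] [0.0914 0.0233 0.0255]
stop 113 [ 0.0907 -0.0218  0.0313] [0.1052 0.0203 0.0405]
lath (array([ 445.4, -163.7]), array([147.1,  25.8]), 88.34) 0.06913187405018772
hammer (array([444.7, 167.4]), array([198.9,  88. ]), 94.97)
```

View pics/top3c.png

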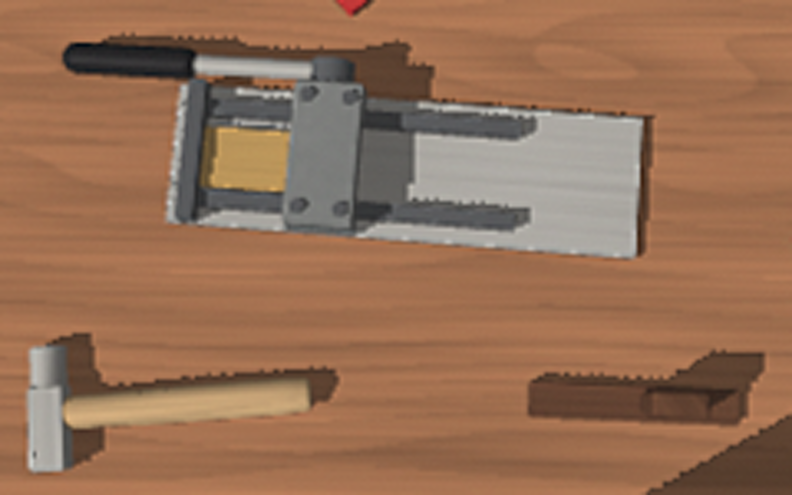

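The bar sits against the stop (crop ~250,160) with no gap, the stick is back on the bench (635,400), and the hammer hasn't moved. I'm handing in.

```bash
python3 -c "
from bench import *
close_job();print(current_clock())"
```

```text
the job is handed in; nothing more can be done
the job is handed in; nothing more can be done
```

The brass bar is up against the back stop. The push stick is back on the bench where it started, clear of the cropper, and the job is handed in.

- **Push:** I gripped the stick by its handle and pushed the bar under the guard at low speed. The gripper stayed behind the guard and off the bar.
- **Bar:** two pushes both stopped on contact (8 N threshold) with the nose about 1 mm past where the bar's tail should be, which is within the calibration error. The final top image shows the bar's front end at the stop (0.0914 m against 0.0907 m for the stop), with no visible gap.
- **Stick:** it lies upright at (0.445, -0.164), within about 1 mm of where it was.
- **Hammer:** its measured centre moved less than 1 mm and its angle by 0.35°, which is measurement noise; nothing went near it.
- **Time:** the clock read about 20 s of the 46 s allowed.

No check failed. One wrist view at the infeed did not show the bar because its tail was just out of frame, so I relied on the earlier measurement and the contact force there.

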